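# Put the sauce pots and cheese tubs of three meals right

## Robot

A 6-joint arm with a two-finger parallel gripper is mounted at the origin on the work surface. World frame = base frame: x ahead of the robot, y to its left, z up, the work surface at z = 0. Lengths are in mm, angles in degrees, forces in N, time in s.
With the tool pointing down it reaches from about 350 to 850 mm from the base axis. Payload 8.1 kg.
Tool frame: the origin (TCP) lies midway between the tips of the shut fingers; the grasp point (between the pads) lies 19 mm behind it; z points along the fingers, y is the line along which they close (so a half turn about z gives the same grasp; the last joint's range is limited). The gripper opens to 85 mm and grips with 20 to 120 N. Pads are 22 mm wide; open, the fingers measure 114 mm over their backs; the gripper's body (76 mm by 85 mm) begins 54 mm behind the grasp point. The pads swing forward as they close: fully open they stand 13 mm farther back than shut.
Start: joints at [69.133, 7.471, 85.268, -0, 87.261, -4.893], TCP at [165.099, 576.843, 231.292] pointing down, gripper open.
Joint ranges: [-169.43, 169.43], [-51.17, 129.36], [1.28, 143.12], [-76.62, 256.62], [0, 156.53], [-152.29, 152.29]. Speed limits (degrees/s): [136.94, 136.94, 159.86, 180, 180, 180].

## Interface

Orientations are given as [roll, pitch, yaw] about the fixed x, y, z axes, in that order (R = Rz(yaw) Ry(pitch) Rx(roll)).
In Python, from bench import sensors, optics, r gives the robot as it stands.
- The arm moves only by the tool apply_moves, never from a script. Its argument "targets" is a list of rows, each a list of 7 numbers: the shift along the tool's x, y, z in mm, then the turn, a rotation vector about the tool's x, y, z in rad, then the closure, from 0 (fully open) to 1 (shut). In form: [[x, y, z, wx, wy, wz, claw], ...]. A call has 1 to 20 rows; each row shifts and turns the commanded pose from where the row before left it, along the tool's axes as they then stand; what a row does not reach is not made up. A row lasts 1/8 s, in which the tool goes at most 62.5 mm and 10.7 degrees, less where a joint would pass 70% of its speed; a pose out of reach is approached as far as the arm can. A call is refused whole if a number of a shift passes 62.5 or a number of a turn 0.188, either way. A call with a gripper value outside its range is refused whole. The fingers move at their own pace and stop on an object; "force" is the grip in N (left out, the last holds). Time passes only in rows, so rows that do not move let the fingers close. It gives the time, the measured TCP pose, the force, the opening and the grip force at its end, in the units of the state.
- sensors.sense(): the state, without advancing time (a new reading comes with each control period).
- optics.snapshot(name): name is "side" or "top" or "wrist"; returns the picture (400x640x3 uint8, red, green, blue); there is no depth.
- optics.get_calibration(name): a dict with "camera_matrix" (3x3 intrinsics, pixels), "pose" (4x4, takes a point from camera to world coordinates). Camera axes: x right, y down, z forward; pixel columns grow to the right and rows downward; lengths in mm; the calibration is good to about 2 mm. A picture is of the moment at which its call begins: read the wrist's pose just before it. get_calibration takes no time and is no camera call; for the wrist camera it gives the pose at the moment of the call.
- r.hand_in(): hands the job in; it is judged then, once.
The state is a dict: "time": time; "joint_pos": joint angles; "qd": joint speeds; "joint_efforts": joint torques, N m; "tool_pos": TCP position; "tcp_rot": TCP orientation; "ft_force": force on the tool from outside, world axes, zero at the start; "wrist_torque": the same for the moment, N m; "finger_gap": finger opening in mm; "grip_force": force on a finger pad.
Only numpy, scipy, OpenCV 4.12 (cv2) and the standard library are available. Lean on these libraries where they do the work, as an engineer would, in place of code of your own. Each camera call takes 0.05 s, during which the arm holds its last target. There are 200 camera calls.

## Task

Each of the three lasagne trays must go out with exactly one round sauce pot and one square cheese tub, standing upright on the tray floor beside the food. They were packed carelessly: find out which tray has one pot too many, which has no pot and which has no tub, then put this right with the doubled pot and the spare tub from the small white board. Keep pots and tubs upright and set them down without dropping them, and leave the bottle, shaker and spatula alone.

Things in the scene. Friction and masses are not known exactly. Their poses are not given: they have to be found in the camera images.
- line: The fixed row of three black plastic trays, 150 mm apart, turned up to about 10 degrees. Each is 200 x 142 mm with 3 mm walls and a fixed lasagne portion, 88 x 106 mm and 31 mm high, in its far part; the near part is the free strip for a pot and a tub side by side. Origin: on the table under tray_middle; same axes.
- tray_left (a point): Left-hand (+y) tray: the middle of its free strip, on top of the 4 mm tray floor. x runs along the tray towards the food (away from the robot), y left along the row, z up. Free strip: x -51 mm (near wall) to +53 mm (face of the lasagne), y -68 to +68 mm (side walls). Rim 30 mm above this point.
- tray_middle (a point): Middle tray: the middle of its free strip, on top of the 4 mm tray floor. x runs along the tray towards the food (away from the robot), y left along the row, z up. Free strip: x -51 mm (near wall) to +53 mm (face of the lasagne), y -68 to +68 mm (side walls). Rim 30 mm above this point.
- tray_right (a point): Right-hand (-y) tray: the middle of its free strip, on top of the 4 mm tray floor. x runs along the tray towards the food (away from the robot), y left along the row, z up. Free strip: x -51 mm (near wall) to +53 mm (face of the lasagne), y -68 to +68 mm (side walls). Rim 30 mm above this point.
- pot_1: Round sauce pot with a firm lid, white with a grey lid, rigid, diameter 46 mm, height 44 mm, about 60 g. Origin: centre of its underside, z up. Upright at the start. The three pots are alike; which tray each one stands in changes every time.
- pot_2: Round sauce pot with a firm lid, white with a grey lid, rigid, diameter 46 mm, height 44 mm, about 60 g. Origin: centre of its underside, z up. Upright at the start. The three pots are alike; which tray each one stands in changes every time.
- pot_3: Round sauce pot with a firm lid, white with a grey lid, rigid, diameter 46 mm, height 44 mm, about 60 g. Origin: centre of its underside, z up. Upright at the start. The three pots are alike; which tray each one stands in changes every time.
- tub_1: Square cheese tub with a firm lid, white with a grey lid, rigid, 44 x 44 mm, height 44 mm, about 60 g, its sides along its own x and y. Origin: centre of its underside, z up. The three are alike: two stand upright in trays, one is the spare on the white 120 x 100 x 4 mm board beside the row; sides turned up to about 30 degrees.
- tub_2: Square cheese tub with a firm lid, white with a grey lid, rigid, 44 x 44 mm, height 44 mm, about 60 g, its sides along its own x and y. Origin: centre of its underside, z up. The three are alike: two stand upright in trays, one is the spare on the white 120 x 100 x 4 mm board beside the row; sides turned up to about 30 degrees.
- tub_3: Square cheese tub with a firm lid, white with a grey lid, rigid, 44 x 44 mm, height 44 mm, about 60 g, its sides along its own x and y. Origin: centre of its underside, z up. The three are alike: two stand upright in trays, one is the spare on the white 120 x 100 x 4 mm board beside the row; sides turned up to about 30 degrees.
- bottle: Bystander: clear plastic bottle, diameter 54 mm, 150 mm tall, standing to one side of the row. Origin: centre of its underside.
- shaker: Bystander: steel shaker, diameter 48 mm, 94 mm tall, standing behind the trays. Origin: centre of its underside.
- spatula: Bystander: spatula lying flat behind the trays, along its own x, about 280 mm long. Origin: near the middle of its underside.
Things that resemble listed ones, but are neither listed nor needed, are in the scene too. What is shaped like the pot_2 but green, purple or turquoise is not meant.

How it is judged (in metres and radians):
At the end, for the whole second after the job is handed in: Each of the three trays holds exactly one pot and one tub, each with its centre over that tray's free strip (within 60 mm along x and 68 mm along y of the tray point), its underside within 6 mm of the tray floor, upright within 0.12 rad, and all six at rest (((x of pot_1 in the frame of tray_left between -0.06 and 0.06 m and y of pot_1 in the frame of tray_left between -0.068 and 0.068 m and z of pot_1 in the frame of tray_left between -0.006 and 0.006 m) or (x of pot_2 in the frame of tray_left between -0.06 and 0.06 m and y of pot_2 in the frame of tray_left between -0.068 and 0.068 m and z of pot_2 in the frame of tray_left between -0.006 and 0.006 m) or (x of pot_3 in the frame of tray_left between -0.06 and 0.06 m and y of pot_3 in the frame of tray_left between -0.068 and 0.068 m and z of pot_3 in the frame of tray_left between -0.006 and 0.006 m)) and ((x of tub_1 in the frame of tray_left between -0.06 and 0.06 m and y of tub_1 in the frame of tray_left between -0.068 and 0.068 m and z of tub_1 in the frame of tray_left between -0.006 and 0.006 m) or (x of tub_2 in the frame of tray_left between -0.06 and 0.06 m and y of tub_2 in the frame of tray_left between -0.068 and 0.068 m and z of tub_2 in the frame of tray_left between -0.006 and 0.006 m) or (x of tub_3 in the frame of tray_left between -0.06 and 0.06 m and y of tub_3 in the frame of tray_left between -0.068 and 0.068 m and z of tub_3 in the frame of tray_left between -0.006 and 0.006 m)) and ((x of pot_1 in the frame of tray_middle between -0.06 and 0.06 m and y of pot_1 in the frame of tray_middle between -0.068 and 0.068 m and z of pot_1 in the frame of tray_middle between -0.006 and 0.006 m) or (x of pot_2 in the frame of tray_middle between -0.06 and 0.06 m and y of pot_2 in the frame of tray_middle between -0.068 and 0.068 m and z of pot_2 in the frame of tray_middle between -0.006 and 0.006 m) or (x of pot_3 in the frame of tray_middle between -0.06 and 0.06 m and y of pot_3 in the frame of tray_middle between -0.068 and 0.068 m and z of pot_3 in the frame of tray_middle between -0.006 and 0.006 m)) and ((x of tub_1 in the frame of tray_middle between -0.06 and 0.06 m and y of tub_1 in the frame of tray_middle between -0.068 and 0.068 m and z of tub_1 in the frame of tray_middle between -0.006 and 0.006 m) or (x of tub_2 in the frame of tray_middle between -0.06 and 0.06 m and y of tub_2 in the frame of tray_middle between -0.068 and 0.068 m and z of tub_2 in the frame of tray_middle between -0.006 and 0.006 m) or (x of tub_3 in the frame of tray_middle between -0.06 and 0.06 m and y of tub_3 in the frame of tray_middle between -0.068 and 0.068 m and z of tub_3 in the frame of tray_middle between -0.006 and 0.006 m)) and ((x of pot_1 in the frame of tray_right between -0.06 and 0.06 m and y of pot_1 in the frame of tray_right between -0.068 and 0.068 m and z of pot_1 in the frame of tray_right between -0.006 and 0.006 m) or (x of pot_2 in the frame of tray_right between -0.06 and 0.06 m and y of pot_2 in the frame of tray_right between -0.068 and 0.068 m and z of pot_2 in the frame of tray_right between -0.006 and 0.006 m) or (x of pot_3 in the frame of tray_right between -0.06 and 0.06 m and y of pot_3 in the frame of tray_right between -0.068 and 0.068 m and z of pot_3 in the frame of tray_right between -0.006 and 0.006 m)) and ((x of tub_1 in the frame of tray_right between -0.06 and 0.06 m and y of tub_1 in the frame of tray_right between -0.068 and 0.068 m and z of tub_1 in the frame of tray_right between -0.006 and 0.006 m) or (x of tub_2 in the frame of tray_right between -0.06 and 0.06 m and y of tub_2 in the frame of tray_right between -0.068 and 0.068 m and z of tub_2 in the frame of tray_right between -0.006 and 0.006 m) or (x of tub_3 in the frame of tray_right between -0.06 and 0.06 m and y of tub_3 in the frame of tray_right between -0.068 and 0.068 m and z of tub_3 in the frame of tray_right between -0.006 and 0.006 m)) and angle between each of pot_1, pot_2, pot_3, tub_1, tub_2, tub_3's own z axis and vertical below 0.12 rad and linear speed of each of pot_1, pot_2, pot_3, tub_1, tub_2, tub_3 below 0.02 m/s); the robot touches nothing.
It fails at once if a pot or tub is tipped more than about 35 degrees (angle between any of pot_1, pot_2, pot_3, tub_1, tub_2, tub_3's own z axis and vertical above 0.6 rad).
It fails at once if a pot or tub is dropped or thrown (faster than 0.6 m/s, as after a fall of 2 cm, with no finger touching it) ((linear speed of pot_1 above 0.6 m/s and contact force between pot_1 and the fingers below 0.02 N) or (linear speed of pot_2 above 0.6 m/s and contact force between pot_2 and the fingers below 0.02 N) or (linear speed of pot_3 above 0.6 m/s and contact force between pot_3 and the fingers below 0.02 N) or (linear speed of tub_1 above 0.6 m/s and contact force between tub_1 and the fingers below 0.02 N) or (linear speed of tub_2 above 0.6 m/s and contact force between tub_2 and the fingers below 0.02 N) or (linear speed of tub_3 above 0.6 m/s and contact force between tub_3 and the fingers below 0.02 N)).
It fails at once if the bottle, shaker or spatula is shifted by more than 3 cm (distance of any of bottle, shaker, spatula from where it was at the start of the episode above 0.03 m).
It also fails if it takes over 58 s, if anything falls off the work surface, if the arm or the gripper's body presses on something with over 40 N, if the wrist force passes 120 N, or if a joint passes its speed limit or range.

## Working session

There is one attempt and no reset: what is moved stays moved. The work goes in short steps, Python scripts to look and compute and a tool call to move; the robot and the scene stay as the last step left them, time stands still between calls to the robot, and variables do not carry over. Pictures are saved under pics/ and viewed, at most 10 in all, crops included, and the job is handed in when it is done.

Besides the shell and the picture viewer there is one more tool, called after "Call:" as name(argument=value, ...) on one line, values as JSON. apply_moves: Moves the arm, as the interface text tells. Its arguments: {"type":"object","properties":{"targets":{"type":"array"},"force":{"type":"number"}},"required":["targets"]}

```bash
mkdir -p pics; ls
python3 - <<'E'
from bench import sensors, optics, r
import cv2, numpy as np
s=sensors.sense(); print(s)
for n in ("top","side"):
    im=optics.snapshot(n); cv2.imwrite(f"pics/{n}0.png",im[:,:,::-1])
    c=optics.get_calibration(n); print(n,np.round(c["camera_matrix"],1).tolist(),np.round(c["pose"],3).tolist())
E
```

```text
pics
{'time': 0.0, 'joint_pos': array([ 6.91333881e+01,  7.51533565e+00,  8.53310423e+01,  2.99741321e-04,
        8.72604459e+01, -4.89185820e+00]), 'qd': array([-0.10647076,  0.0838903 , -0.02874903, -0.1389465 , -0.07471538,
        0.10722854]), 'joint_efforts': array([ 2.51971142e-03, -5.69433296e+01, -5.00535607e+01, -3.56984287e-05,
        1.55616965e-02, -9.84006732e-06]), 'tool_pos': array([164.89409559, 576.31858208, 230.22515499]), 'tcp_rot': array([-1.79893591e+02, -9.40771414e-03,  1.64025223e+02]), 'ft_force': array([ 0.9536155 , -0.49099197,  0.02768418]), 'wrist_torque': array([-0.01941388, -0.01020921,  0.01468066]), 'grip_force': 0.0, 'finger_gap': 85.67386772694702}
top [[511.7, 0.0, 317.0], [0.0, 511.7, 195.2], [0.0, 0.0, 1.0]] [[-0.008, -0.988, 0.156, 406.654], [-1.0, 0.01, 0.015, -8.165], [-0.016, -0.156, -0.988, 1163.434], [0.0, 0.0, 0.0, 1.0]]
side [[451.1, 0.0, 322.0], [0.0, 451.1, 202.1], [0.0, 0.0, 1.0]] [[0.92, -0.271, 0.284, 278.565], [-0.392, -0.616, 0.683, -736.385], [-0.011, -0.74, -0.673, 800.875], [0.0, 0.0, 0.0, 1.0]]
```

View pics/top0.png

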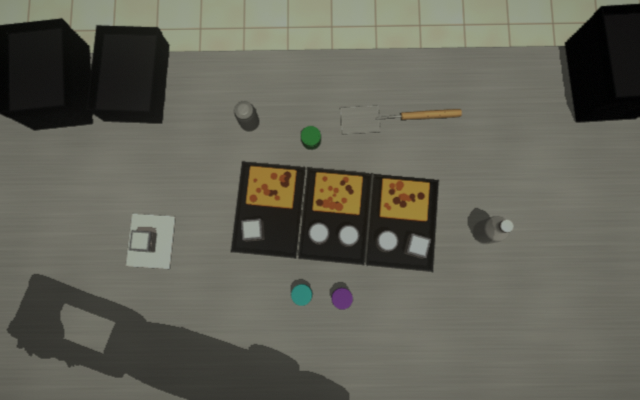

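View pics/side0.png

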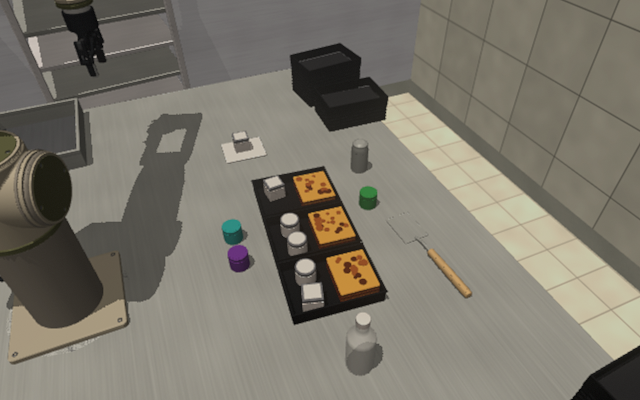

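The top view has pots at (318,233) and (348,236) in the middle tray and at (388,240) in the right tray. The tubs are at (252,229) in the left tray, (419,245) in the right tray, and the spare on the board at (141,240). Turquoise (301,295), purple (342,298) and green (311,136) are lookalikes, so I'm ignoring them. The left tray has no pot, the middle has two pots and no tub, and the right is complete. The side view agrees.

```bash
cat > h.py <<'E'
import cv2, numpy as np
from bench import sensors, optics, r
def ray(n,uv,z,cal=None):
    c=cal or optics.get_calibration(n); K=np.array(c["camera_matrix"]);P=np.array(c["pose"])
    uv=np.atleast_2d(uv).astype(float); d=np.c_[uv,np.ones(len(uv))]@np.linalg.inv(K).T@P[:3,:3].T
    o=P[:3,3]; return (o+d*((z-o[2])/d[:,2])[:,None])[:,:2]
def proj(n,p,cal=None):
    c=cal or optics.get_calibration(n);P=np.linalg.inv(np.array(c["pose"]))
    q=np.array(c["camera_matrix"])@(P[:3,:3]@np.array(p,float)+P[:3,3]); return q[:2]/q[2]
E
python3 - <<'E'
from h import *
im=cv2.imread("pics/top0.png"); g=cv2.cvtColor(im,cv2.COLOR_BGR2GRAY); hsv=cv2.cvtColor(im,cv2.COLOR_BGR2HSV)
m=((g>130)&(hsv[...,1]<60)).astype(np.uint8); m[:150]=0;m[280:]=0;m[:,:200]=0;m[:,445:]=0
for c in cv2.findContours(m,cv2.RETR_EXTERNAL,cv2.CHAIN_APPROX_NONE)[0]:
    if cv2.contourArea(c)<80: continue
    w=ray("top",c[:,0,:],48); rc=cv2.minAreaRect(w.astype(np.float32)); ci=cv2.minEnclosingCircle(w.astype(np.float32))
    print(np.round(c[:,0].mean(0)),np.round(rc[0]),np.round(rc[1]),round(rc[2]),round(ci[1]), cv2.contourArea(c))
# tray block
d=((g<45)).astype(np.uint8); d[:150]=0;d[285:]=0;d[:,:215]=0;d[:,450:]=0
d=cv2.morphologyEx(d,cv2.MORPH_CLOSE,np.ones((5,5)))
c=max(cv2.findContours(d,cv2.RETR_EXTERNAL,cv2.CHAIN_APPROX_NONE)[0],key=cv2.contourArea)
rc=cv2.minAreaRect(ray("top",c[:,0,:],34).astype(np.float32)); print("trays",rc,np.round(cv2.boxPoints(rc)))
k=cv2.resize(im[160:285,110:450],None,fx=2.3,fy=2.3*1,interpolation=cv2.INTER_CUBIC); k2=cv2.resize(im[205:280,115:190],(290,290),interpolation=cv2.INTER_CUBIC)
out=np.zeros((290+k.shape[0],800,3),np.uint8); out[:k.shape[0],:k.shape[1]]=k; out[k.shape[0]:,:290]=k2
s=cv2.imread("pics/side0.png")[120:310,215:390]; out[k.shape[0]:,300:567]=cv2.resize(s,(267,290)); cv2.imwrite("pics/c1.png",out)
E
```

```text
[419. 245.] [ 471. -211.] [35. 34.] 73 23 228.0
[387. 240.] [ 483. -144.] [37. 35.] 90 19 210.0
[348. 235.] [495. -60.] [35. 36.] 44 19 207.0
[318. 233.] [502.   7.] [35. 35.] 89 19 200.5
[251. 229.] [510. 153.] [34. 34.] 6 22 216.5
trays ((540.5562744140625, -31.462127685546875), (441.9737548828125, 202.0054473876953), 83.96141052246094) [[ 417. -241.]
 [ 618. -262.]
 [ 664.  178.]
 [ 463.  199.]]
```

View pics/c1.png

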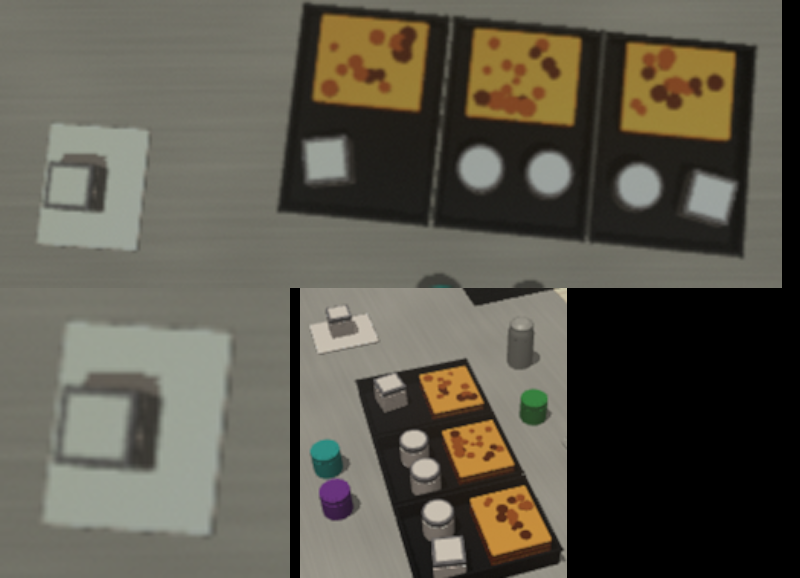

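The crop confirms the two identical round white pots in the middle tray and the grey-lidded square tub on the white board. The row is at yaw -6°. I'll move the left middle pot, at about (502,7), into the left tray at about (507,87), then put the spare tub in its place.

Call:
apply_moves(targets=[[0,0,0,0,0,0.1745,0.3],[0,0,0,0,0,0.1745,0.3],[0,0,0,0,0,0.1745,0.3],[0,0,0,0,0,0.1745,0.3],[0,0,0,0,0,0.1745,0.3],[0,0,0,0,0,0.1745,0.3],[0,0,0,0,0,0.1745,0.3],[0,0,0,0,0,0.1745,0.3],[-44.3,32.9,6,0,0,0,0.3],[-44.3,32.9,6,0,0,0,0.3],[-44.3,32.9,6,0,0,0,0.3],[-44.3,32.9,6,0,0,0,0.3],[-44.3,32.9,6,0,0,0,0.3],[-44.3,32.9,6,0,0,0,0.3],[-44.3,32.9,6,0,0,0,0.3],[-44.3,32.9,6,0,0,0,0.3],[-44.3,32.9,6,0,0,0,0.3],[-44.3,32.9,6,0,0,0,0.3],[-44.3,32.9,6,0,0,0,0.3],[-44.3,32.9,6,0,0,0,0.3]], force=30)

```text
time: 2.6
tool_pos: [503.0, 5.4, 158.8]
tcp_rot: [-180.0, -0.0, 84.0]
ft_force: [-0.1, 0.0, -0.0]
finger_gap: 59.8
grip_force: 0.0
```

Run:
```python
from h import *
s=sensors.sense(); print(s["time"],s["tool_pos"],s["tcp_rot"],s["finger_gap"])
c=optics.get_calibration("wrist"); im=optics.snapshot("wrist")[:,:,::-1]; cv2.imwrite("pics/w1.png",im)
print(np.round(c["camera_matrix"],1).tolist(),np.round(c["pose"],3).tolist())
print(proj("wrist",[502,7,48],c),proj("wrist",[495,-60,48],c))
```

```text
2.6 [503.03492991   5.40702314 158.83463682] [-1.79986378e+02 -1.15153364e-02  8.40267269e+01] 59.8343647176185
[[337.3, 0.0, 320.7], [0.0, 337.3, 197.0], [0.0, 0.0, 1.0]] [[0.995, -0.099, -0.032, 511.947], [-0.104, -0.947, -0.304, 83.516], [-0.0, 0.306, -0.952, 301.647], [0.0, 0.0, 0.0, 1.0]]
[318.34002374 191.83097302] [318.50410676 267.92788787]
```

View pics/w1.png

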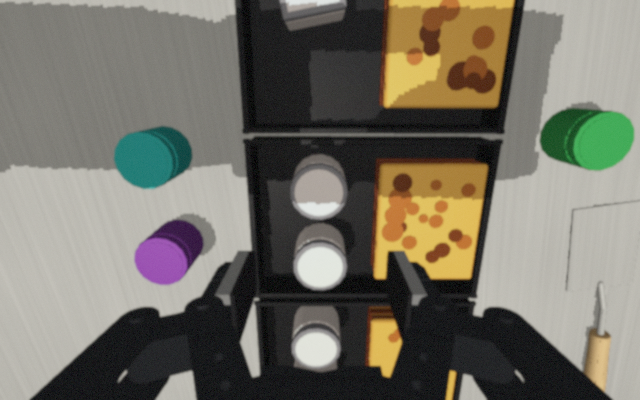

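The wrist view shows the target pot's lid at (319,190), where the estimate predicted (318,192). The strip is clear on both sides of the pot, so I'll descend and grip.

Call:
apply_moves(targets=[[1.5,-1.0,18,0,0,0,0.3],[0,0,18,0,0,0,0.3],[0,0,18,0,0,0,0.3],[0,0,18,0,0,0,0.3],[0,0,18,0,0,0,0.3],[0,0,18,0,0,0,0.3],[0,0,18,0,0,0,0.3],[0,0,12,0,0,0,0.3],[0,0,8,0,0,0,0.3],[0,0,0,0,0,0,0.3],[0,0,0,0,0,0,0.4],[0,0,0,0,0,0,0.5],[0,0,0,0,0,0,0.6],[0,0,0,0,0,0,0.7],[0,0,0,0,0,0,0.8],[0,0,0,0,0,0,0.8]], force=30)

```text
time: 4.65
tool_pos: [502.6, 8.6, 14.2]
tcp_rot: [179.9, -0.0, 84.0]
ft_force: [0.3, 0.6, 5.7]
finger_gap: 45.4
grip_force: 31.2
```

Call:
apply_moves(targets=[[0,0,-8,0,0,0,0.8],[0,0,-16,0,0,0,0.8],[0,0,-20,0,0,0,0.8],[0,0,-20,0,0,0,0.8],[16,-0.8,0,0,0,0,0.8],[16,-0.8,0,0,0,0,0.8],[16,-0.8,0,0,0,0,0.8],[16,-0.8,0,0,0,0,0.8],[16,-0.8,0,0,0,0,0.8],[0,0,0,0,0,0,0.8],[0,0,0,0,0,0,0.8]])

```text
time: 6.02
tool_pos: [506.0, 88.6, 77.2]
tcp_rot: [-180.0, 0.0, 84.1]
ft_force: [-0.2, -0.5, -1.5]
finger_gap: 45.2
grip_force: 30.8
```

Run:
```python
from h import *
s=sensors.sense(); print(s["time"],s["tool_pos"],s["tcp_rot"],s["finger_gap"],s["ft_force"])
im=optics.snapshot("side")[:,:,::-1]; w=optics.snapshot("wrist")[:,:,::-1]
o=np.zeros((400,800,3),np.uint8); o[:,:400]=cv2.resize(im[100:310,200:410],(400,400)); o[:250,400:]=cv2.resize(w,(400,250)); cv2.imwrite("pics/s2.png",o)
```

```text
6.025 [506.03003017  88.60307639  77.18476794] [-1.79990224e+02  1.97092626e-02  8.40649863e+01] 45.19330740132996 [-0.23821677 -0.48918054 -1.46228837]
```

View pics/s2.png

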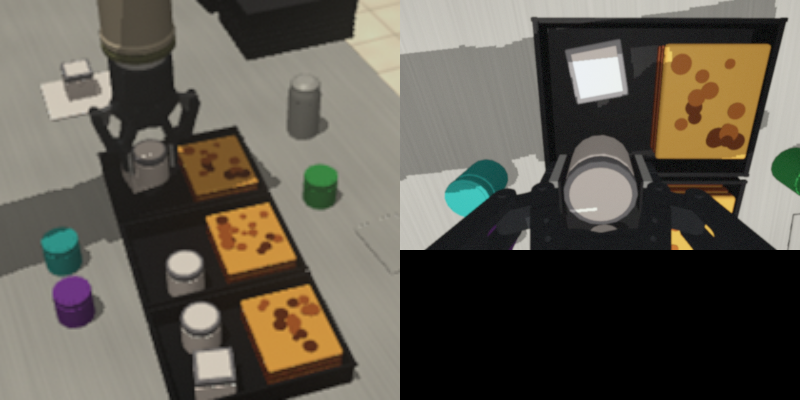

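The pot is held upright above the left tray's free spot, with the tub clear of it at wrist-view (600,72). Lowering it now.

Call:
apply_moves(targets=[[0,0,15,0,0,0,0.8],[0,0,15,0,0,0,0.8],[0,0,14,0,0,0,0.8],[0,0,10,0,0,0,0.8],[0,0,5,0,0,0,0.8],[0,0,3,0,0,0,0.8],[0,0,1,0,0,0,0.8],[0,0,0,0,0,0,0.8],[0,0,0,0,0,0,0.8]])

```text
time: 7.25
tool_pos: [506.4, 88.8, 14.7]
tcp_rot: [180.0, -0.0, 84.0]
ft_force: [-0.3, 0.1, 0.0]
finger_gap: 45.0
grip_force: 30.8
```

Call:
apply_moves(targets=[[0,0,0.5,0,0,0,0.8],[0,0,0,0,0,0,0.8],[0,0,0,0,0,0,0.45],[0,0,0,0,0,0,0.4],[0,0,0,0,0,0,0.35],[0,0,0,0,0,0,0.3],[0,0,0,0,0,0,0.3],[0,0,-10,0,0,0,0.3],[0,0,-20,0,0,0,0.3],[0,0,-30,0,0,0,0.3],[0,0,-40,0,0,0,0.3],[0,0,-40,0,0,0,0.3],[0,0,0,0,0,0,0.3]])

```text
time: 8.88
tool_pos: [509.0, 88.9, 158.9]
tcp_rot: [179.5, -0.1, 84.0]
ft_force: [0.8, -0.3, 0.2]
finger_gap: 59.8
grip_force: 0.0
```

Run:
```python
from h import *
s=sensors.sense(); print(s["time"],s["tool_pos"],s["tcp_rot"],s["finger_gap"])
im=optics.snapshot("wrist")[:,:,::-1]; cv2.imwrite("pics/w3.png",im)
im=cv2.imread("pics/top0.png"); g=cv2.cvtColor(im,cv2.COLOR_BGR2GRAY)[210:275,122:180]
for t in (145,): pass
print(g[15:42:1,5:42])
```

```text
8.875 [509.03652494  88.93429121 158.93783057] [ 1.79524978e+02 -8.30175726e-02  8.40442177e+01] 59.78143264214884
[[114 113 115 129 149 159 158 158 159 159 158 157 157 158 157 158 157 158
  158 158 158 158 159 158 158 159 160 159 161 160 160 159 159 160 160 161
  160]
 [113 113 115 130 150 159 159 158 159 158 151 142 141 140 140 141 141 141
  142 142 141 141 141 141 142 150 159 158 158 159 159 160 159 160 160 160
  161]
 [113 113 116 138 156 159 159 159 159 156 133 105 100 101 100 100 100 101
  101 101 100 101 101 101 103 122 139 141 143 151 158 159 160 160 161 160
  161]
 [113 114 115 138 156 157 158 158 157 148 120  96  94  94  94  94  94  94
   94  94  95  94  94  94  94  97 101 102 115 142 159 160 160 159 159 160
  160]
 [113 113 112 133 148 143 145 148 145 124  97  93  93  93  94  93  93  94
   93  93  94  93  94  95  95  95  95  98 119 147 158 160 160 160 160 160
  160]
 [111 112 115 129 126 104 108 116 113  96  85  88  89  91  89  88  88  87
   87  86  86  88  90  90  91  94  94  95 102 134 158 160 161 161 161 161
  160]
 [113 114 120 127 111  95  96  96  95  91  87  85  87  
[... 2500 characters left out ...]
 157 138 104  74  57  54  58  58  58  66 117 155 159 160 160 160 160 160
  160]
 [123 124 105  93 110 123 125 125 126 132 138 139 141 142 141 143 144 147
  145 126  97  71  58  57  55  58  58  67 119 157 160 160 161 160 160 160
  160]
 [127 128 104  88  91  93  90  89  90  92  93  91  95 100 100 102 107 113
  111 105  90  70  59  59  56  58  58  68 121 157 160 160 160 160 160 159
  160]
 [131 142 127 116 116 117 109 101 103  99  92  86  84  87  87  85  83  86
   84  85  86  74  64  65  60  59  60  72 122 156 160 160 160 160 159 160
  161]
 [136 155 156 155 154 154 146 139 136 130 120 114 111 112 113 108 106 106
  101  99 103  98  89  88  83  78  79  93 132 157 160 160 160 161 160 160
  159]]
```

View pics/w3.png

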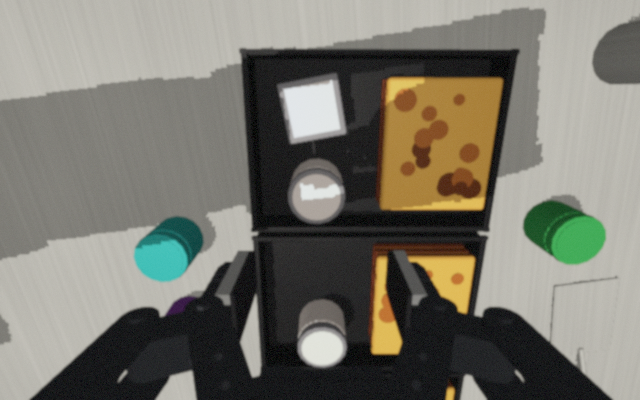

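The pot now stands upright in the left tray at (317,192), and the tub there is undisturbed at (313,108). Next is the spare tub.

Run:
```python
from h import *
s=sensors.sense(); p=s["tool_pos"]; t=ray("top",[139.4,240.2],48)[0]; d=t-p[:2]
ux=np.array([.1045,.9945]);uy=np.array([.9945,-.1045]); print(p,t,d@ux,d@uy)
```

```text
[507.60207686  88.8239239  156.42087808] [487.50558596 398.01197401] 305.3874325316012 -52.2961114293062
```

Call:
apply_moves(targets=[[38,-6.5,0,0,0,0,0.25],[38,-6.5,0,0,0,0,0.25],[38,-6.5,0,0,0,0,0.25],[38,-6.5,0,0,0,0,0.25],[38,-6.5,0,0,0,0,0.25],[38,-6.5,0,0,0,0,0.25],[38,-6.5,0,0,0,0,0.25],[38,-6.5,0,0,0,0,0.25],[0,0,0,0,0,0,0.25],[0,0,0,0,0,0,0.25]])

```text
time: 10.18
tool_pos: [485.3, 395.7, 152.4]
tcp_rot: [-179.9, 0.1, 84.1]
ft_force: [-0.1, -0.9, 0.2]
finger_gap: 64.1
grip_force: 0.0
```

Run:
```python
from h import *
s=sensors.sense(); p=s["tool_pos"]; print(s["time"],p,s["tcp_rot"])
c=optics.get_calibration("wrist"); im=optics.snapshot("wrist")[:,:,::-1]; cv2.imwrite("pics/w4.png",im); np.savez("c4.npz",**{k:np.array(v) for k,v in c.items() if k in("camera_matrix","pose")})
print(proj("wrist",[487.5,398,48],c))
```

```text
10.175 [485.2501479  395.6968985  152.41043821] [-1.79909099e+02  1.07675314e-01  8.40681551e+01]
[322.65228284 192.71027273]
```

View pics/w4.png

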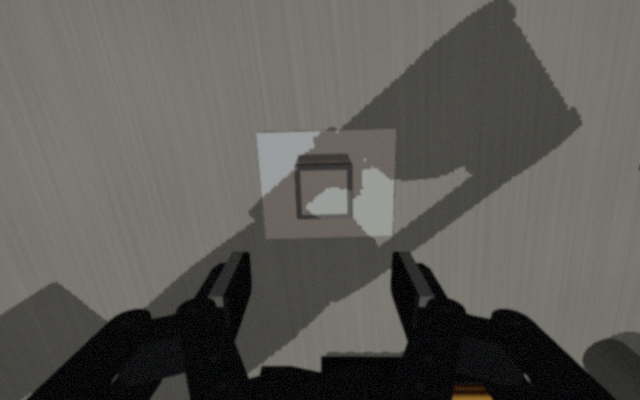

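The wrist view shows the spare tub's lid as a dark-rimmed square, centred near (325,191) and nearly aligned with the tool. I'll fit the rim next.

Run:
```python
from h import *
c=dict(np.load("c4.npz")); im=cv2.imread("pics/w4.png"); g=cv2.cvtColor(im,cv2.COLOR_BGR2GRAY)
sub=g[150:230,285:365]; print(sub[40,::1]); print(sub[:,30])
for t in (65,75,85):
    m=(sub<t).astype(np.uint8); cs,h=cv2.findContours(m,cv2.RETR_CCOMP,cv2.CHAIN_APPROX_NONE)
    for q,hh in zip(cs,h[0]):
        if hh[3]>=0 and cv2.contourArea(q)>800:
            w=ray("wrist",q[:,0]+[285,150],48,c); print(t,cv2.minAreaRect((q[:,0]+[285,150]).astype(np.float32)),cv2.minAreaRect(w.astype(np.float32)))
```

```text
[102 100 102 102  98 101 100 100 100  91  76  60  52  53  58  71  87 101
 104 102 103 102 101 101  99 100 103 101 101 103  98 101 102 102 103 101
 103 107 110 126 144 152 155 156 154 153 156 154 155 155 156 156 156 155
 152 152 148 150 151 150 147 133 108  85  76  76  73  81  92 100 100 104
 101 104 114 135 147 151 154 154]
[101 101 100  94  79  69  58  60  60  55  58  67  62  48  43  48  53  54
  56  62  80  91 101  99 100 100 101 106 102 105 100 104 103 100 100 106
 103 102 102 104  98 101 100 102 102 111 126 135 145 151 153 154 156 155
 154 156 157 156 154 156 152 155 154 148 128  96  66  59  70  86  97  99
 101 101 101 102  99  99 100 100]
```

Call:
apply_moves(targets=[[2,2.6,18,0,0,0,0.25],[0,0,20,0,0,0,0.25],[0,0,20,0,0,0,0.25],[0,0,20,0,0,0,0.25],[0,0,20,0,0,0,0.25],[0,0,18,0,0,0,0.25],[0,0,14,0,0,0,0.25],[0,0,9.5,0,0,0,0.25],[0,0,0,0,0,0,0.3],[0,0,0,0,0,0,0.37],[0,0,0,0,0,0,0.44],[0,0,0,0,0,0,0.5],[0,0,0,0,0,0,0.6],[0,0,0,0,0,0,0.8],[0,0,0,0,0,0,0.8]], force=30)

```text
time: 12.1
tool_pos: [489.4, 398.7, 15.3]
tcp_rot: [179.9, -0.1, 84.0]
ft_force: [-0.5, -0.3, 6.1]
finger_gap: 43.9
grip_force: 31.8
```

Call:
apply_moves(targets=[[0,0,-10,0,0,0,0.8],[0,0,-20,0,0,0,0.8],[0,0,-30,0,0,0,0.8],[0,0,-30,0,0,0,0.8],[-14.6,2.6,0,0,0,0,0.8],[-31,4,0,0,0,0,0.8],[-31,4,0,0,0,0,0.8],[-31,4,0,0,0,0,0.8],[-31,4,0,0,0,0,0.8],[-31,4,0,0,0,0,0.8],[-31,4,0,0,0,0,0.8],[-31,4,0,0,0,0,0.8],[-31,4,0,0,0,0,0.8],[-31,4,0,0,0,0,0.8],[-31,4,0,0,0,0,0.8],[-31,4,0,0,0,0,0.8],[-31,4,0,0,0,0,0.8],[-31,4,0,0,0,0,0.8],[0,0,0,0,0,0,0.8],[0,0,0,0,0,0,0.8]])

```text
time: 14.6
tool_pos: [499.1, -22.8, 104.0]
tcp_rot: [-180.0, -0.0, 84.0]
ft_force: [0.2, 0.7, -0.1]
finger_gap: 43.4
grip_force: 31.2
```

Run:
```python
from h import *
s=sensors.sense(); print(s["time"],s["tool_pos"],s["tcp_rot"],s["finger_gap"],s["ft_force"])
im=optics.snapshot("side")[:,:,::-1]; w=optics.snapshot("wrist")[:,:,::-1]
o=np.zeros((400,800,3),np.uint8); o[:,:400]=cv2.resize(im[100:310,200:410],(400,400)); o[:250,400:]=cv2.resize(w,(400,250)); cv2.imwrite("pics/s5.png",o)
```

```text
14.6 [499.08724056 -22.78037674 103.96020294] [-1.79958702e+02 -1.96379998e-02  8.39897775e+01] 43.443198020071925 [ 0.2063536   0.68298112 -0.14029011]
```

View pics/s5.png

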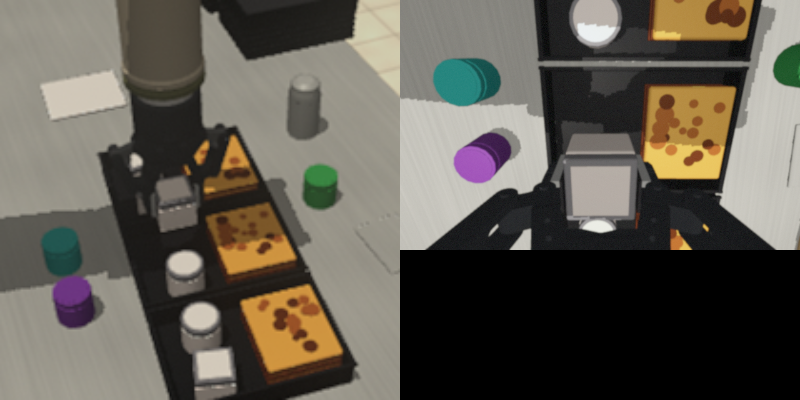

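The tub is held upright, but I sent one 31 mm row too many and it's off the spot. I'll shift back +31 and -4, then lower it into the free half of the middle tray.

Call:
apply_moves(targets=[[15.5,-2,0,0,0,0,0.8],[15.5,-2,0,0,0,0,0.8],[0,0,0,0,0,0,0.8],[0,0,15,0,0,0,0.8],[0,0,18,0,0,0,0.8],[0,0,18,0,0,0,0.8],[0,0,15,0,0,0,0.8],[0,0,11,0,0,0,0.8],[0,0,7,0,0,0,0.8],[0,0,4,0,0,0,0.8],[0,0,1.5,0,0,0,0.8],[0,0,0,0,0,0,0.8]])

```text
time: 16.2
tool_pos: [499.4, 8.4, 15.4]
tcp_rot: [179.9, -0.0, 84.0]
ft_force: [0.3, -0.2, -0.4]
finger_gap: 43.5
grip_force: 31.2
```

Call:
apply_moves(targets=[[0,0,0.7,0,0,0,0.8],[0,0,0,0,0,0,0.8],[0,0,0,0,0,0,0.45],[0,0,0,0,0,0,0.4],[0,0,0,0,0,0,0.35],[0,0,0,0,0,0,0.3],[0,0,0,0,0,0,0.3],[0,0,-10,0,0,0,0.3],[0,0,-20,0,0,0,0.3],[0,0,-30,0,0,0,0.3],[0,0,-40,0,0,0,0.3],[0,0,-40,0,0,0,0.3],[0,-45,0,0,0,0,0.3],[0,-45,0,0,0,0,0.3],[0,0,-30,0,0,0,0.3],[0,0,-30,0,0,0,0.3],[0,0,0,0,0,0,0.3]])

```text
time: 18.32
tool_pos: [411.0, 17.7, 217.7]
tcp_rot: [179.6, -0.0, 84.0]
ft_force: [-0.2, 0.1, -1.2]
finger_gap: 59.8
grip_force: 0.0
```

Run:
```python
from h import *
im=optics.snapshot("side")[:,:,::-1]; t=optics.snapshot("top")[:,:,::-1]; w=optics.snapshot("wrist")[:,:,::-1]
o=np.zeros((600,800,3),np.uint8); o[:400,:400]=cv2.resize(im[100:310,200:410],(400,400)); o[:250,400:]=cv2.resize(w,(400,250)); o[260:500,400:]=cv2.resize(t[150:280,220:450],(400,240)); cv2.imwrite("pics/f.png",o)
```

```text
(no output)
```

View pics/f.png

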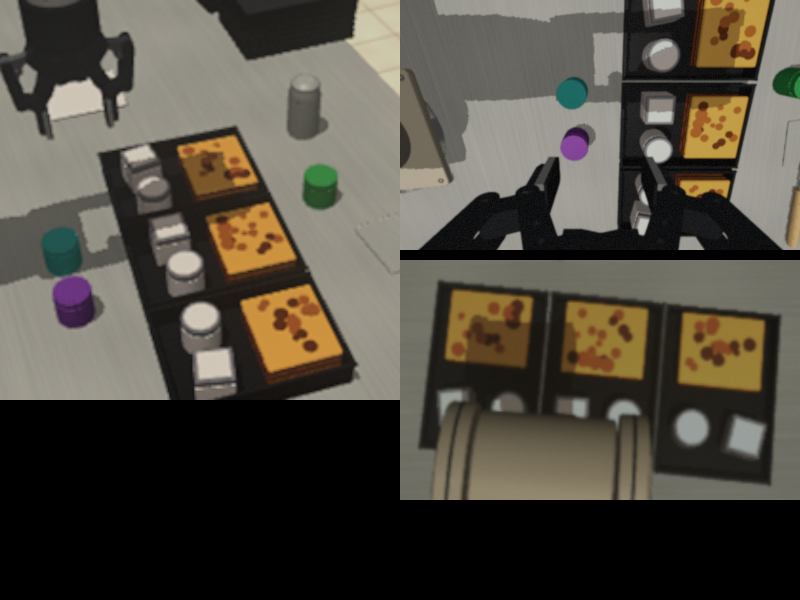

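Each tray now holds one upright pot and one upright tub. The gripper is clear of everything, so I'm handing in.

```bash
python3 -c "
from bench import r
print(r.hand_in())"
```

```text
the job is handed in; nothing more can be done
None
```

I moved the middle tray's extra pot to the left tray and the spare tub to the middle tray; in the final pictures every tray has one pot and one tub upright, and I handed the job in at about 18.5 s without being shown a verdict.

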